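# Open the shielded waste box with its lift lever

## Robot

A 6-joint arm with a two-finger parallel gripper is mounted at the origin on the work surface. World frame = base frame: x ahead of the robot, y to its left, z up, the work surface at z = 0. Lengths are in mm, angles in rad, forces in N, time in s.
With the tool pointing down it reaches from about 275 to 750 mm from the base axis. Payload 10.2 kg.
Tool frame: the origin (TCP) lies between the finger pads; the fingertips stand 11 mm ahead of it and the grasp point (between the pads) lies 8 mm behind it (tip_reach is the y of the fingertips in the tool frame, in mm); y points along the fingers, x is the direction in which the jaws open and shut, and the axes are right-handed (so a half turn about y gives the same grasp; the last joint's range is limited). The gripper opens to 88 mm and grips with 3 to 60 N. Pads are 18 mm wide; open, the fingers measure 123 mm over their backs; the gripper's body (75 mm by 187 mm) begins 45 mm behind the grasp point.
Start: joints at [0.929, 0.313, 1.498, -0, 1.331, -0.223], TCP at [213.512, 479.629, 249.72] pointing down, gripper open.
Joint ranges: [-2.94, 2.94], [-0.97, 2.17], [0.19, 2.56], [-1.23, 4.37], [0.02, 3.11], [-2.88, 2.88]. Speed limits (rad/s): [2.39, 2.39, 3.01, 3.14, 3.14, 3.14].

## Interface

Orientations are given as a unit quaternion [w, x, y, z].
In Python, from cell import state, get_image, camera_params, sign_off, tip_reach gives the robot as it stands.
- The arm moves only by the tool drive_tool, never from a script. Its argument "rows" is a list of rows, each a list of 4 numbers: the shift along the tool's x, y, z in mm, then the turn about the tool's y in rad. In form: [[tx, ty, tz, roll], ...]. A call has 1 to 8 rows; each row is the pose to reach, as a shift and turn from the pose commanded when the call began, along the tool's axes at that moment; what a row does not reach only later rows make up. A row lasts 1/8 s, in which the tool goes at most 62.5 mm and 10.7 degrees, less where a joint would pass 70% of its speed; a pose out of reach is approached as far as the arm can. A call with a gripper value outside its range is refused whole. "fingers" is the opening in per cent of the stroke, from 0 (shut) to 100 (fully open), set as the call begins (left out, the last holds). The fingers move at their own pace and stop on an object; the grip force is fixed at half the most. Time passes only in rows, so rows that repeat a pose let the fingers close. It gives the time, the measured TCP pose, the force and the opening at its end, in the units of the state.
- state(): the state, without advancing time (a new reading comes with each control period).
- get_image(name): name is "side" or "top" or "wrist"; returns the picture (480x640x3 uint8, red, green, blue); there is no depth.
- camera_params(name): a dict with "mtx" (3x3 intrinsics, pixels), "extrinsics" (4x4, takes a point from world to camera coordinates). Camera axes: x right, y down, z forward; pixel columns grow to the right and rows downward; lengths in mm; the calibration is good to about 2 mm. A picture is of the moment at which its call begins: read the wrist's pose just before it. camera_params takes no time and is no camera call; for the wrist camera it gives the pose at the moment of the call.
- sign_off(): hands the job in, once; it reports no verdict.
The state is a dict: "t": time; "joint_pos": joint angles; "qd": joint speeds; "tau": joint torques, N m; "tool_pos": TCP position; "tcp_rot": TCP orientation; "wrist_force": force on the tool from outside, world axes, zero at the start; "moment": the same for the moment, N m; "opening": finger opening in mm.
Only numpy, scipy, OpenCV 4.12 (cv2) and the standard library are available. Lean on these libraries where they do the work, as an engineer would, in place of code of your own. Each camera call takes 0.05 s, during which the arm holds its last target.

## Task

Open the shielded waste box on the bench for a colleague: with a fingertip push the thumb tab of the barrel bolt on its lid all the way back, so that the lid is unlocked, then press the pad of the long lift lever at the side of the box down to its stop, so that the short end raises the heavy lid, and keep it pressed: the program finishes while still holding the lever down with the lid standing open. Raise the lid with the lever alone, never by hand, and leave the other things on the bench standing where they are; nothing needs to be gripped or picked up.

Things in the scene. Friction and masses are not known exactly. Their poses are not given: they have to be found in the camera images.
- box: Shielded waste box, fixed to the bench: steel, 170 mm (x) by 200 mm (y), top of its closed lid 160 mm above the bench. Origin at the centre of its underside, z up. The lid is hinged along the +x edge. The lift lever lies along the -y wall, 25 mm outside it, its long end standing out beyond the -x wall. The bolt lies across the lid along y, at x = -35 mm.
- keeper (a point): Centre of the hole in the bolt's keeper, a steel post 31 mm wide and 10 mm thick on the outside of the box's +y wall, reaching 185 mm above the bench.
- bolt_tab (a point): On the bolt's upright thumb tab, 28 mm above the lid's top face, at mid-thickness: a flat steel plate 30 mm wide (box's x), 8 mm thick (y), free from 14 to 42 mm above the lid. The bolt's bar, 10 mm thick, runs along y under it, its top 14 mm above the lid; bar guides 26 mm wide and 15 mm high stand on the lid 56 mm from the locked tab towards +y and 60 mm towards -y.
- bolt (a joint): Travel of the barrel bolt, m: 0 = fully shot into the keeper (lid locked), 0.040 = fully back, at its end stop. Grows as the tab is pushed in the box's -y direction, from the keeper towards the lever side. Stays where it is left; needs about 2 to 4 N. Starts at 0 to 0.006. The lid cannot rise until it is about 0.02 back.
- lever_pad (a point): Centre of the top face of the bare metal press pad (60 mm along the lever, 50 mm across) at the lever's long end. Turns with the lever in a vertical plane along the box's x, 221 mm from the pin: about 196 mm above the bench at rest, 87 mm at the stop. The pad slopes 0.25 rad at rest, its outer end up, and 0.25 rad the other way at the stop.
- lever_pin (a point): Centre of the pin on which the lever turns, fixed on the box's -y side, 122 mm above the bench; the pin runs along the box's y.
- lever (a joint): Angle of the lift lever, rad: 0 = at rest, long end up (a light return spring holds it); grows as the long end goes down; stop at 0.50. Lifting the lid takes roughly 12 to 19 N down on the pad at first, falling to 3 to 5 N near the stop; if let go, lid and lever fall back. A roller on its 80 mm short end pushes up a foot on the lid's side.
- lid (a joint): Opening angle of the lid, rad: 0 = closed, about 0.95 with the lever at its stop. The lid weighs about 1.3 kg and falls shut by itself.
- tube_rack: Bystander: white tube rack, 110 x 64 mm, 60 mm high, with capped tubes standing in it to 122 mm; origin at the centre of its underside
- stand_tube: Bystander: self-standing capped tube, 29 mm across (cap 35 mm), 112 mm high; origin at the centre of its underside
- tape_roll: Bystander: roll of tape lying flat, 72 mm across, 19 mm high; origin at the centre of its underside
- tip_jar: Bystander: white lidded jar, 84 mm across, 100 mm high; origin at the centre of its underside
- tip_box: Bystander: pipette tip box, 122 x 84 mm, 76 mm high; origin at the centre of its underside
- timer: Bystander: small bench timer lying flat, 55 x 75 mm, 25 mm high; origin at the centre of its underside
- bottle: Bystander: capped bottle, 72 mm across, 170 mm high; origin at the centre of its underside

How it is judged:
By the outcome, as a careful person would: the job done as asked, in the order asked, and still so for the second after the job is handed in, while the arm keeps its last pose, push and grip.
It also fails if it takes over 42 s, if anything falls off the work surface, if the arm or the gripper's body presses on something with over 40 N, if the wrist force passes 120 N, or if a joint passes its speed limit or range.

## Working session

There is one attempt and no reset: what is moved stays moved. The work goes in short steps, Python scripts to look and compute and a tool call to move; the robot and the scene stay as the last step left them, time stands still between calls to the robot, and variables do not carry over. Pictures are saved under pics/ and viewed, and the job is handed in when it is done.

Besides the shell and the picture viewer there is one more tool, called after ">>>" as name(argument=value, ...), one argument or row to a line, values as JSON. drive_tool: Moves the arm, as the interface text tells. Its arguments: {"type":"object","properties":{"rows":{"type":"array","items":{"type":"array","items":{"type":"number"}}},"fingers":{"type":"number"}},"required":["rows"]}

```bash
mkdir -p pics
python3 - <<'E'
from cell import *
import cv2
print(state())
for n in ("side","top","wrist"):
    p=camera_params(n); im=get_image(n)
    cv2.imwrite(f"pics/{n}0.png",im[:,:,::-1]); print(n,p["mtx"].round(1).tolist(),p["extrinsics"].round(3).tolist())
print(tip_reach)
E
```

```text
{'t': 0.0, 'joint_pos': array([ 9.28594050e-01,  3.13434442e-01,  1.49843154e+00,  7.08328684e-06,
        1.33100366e+00, -2.23420850e-01]), 'qd': array([-0.00037596, -0.00037939,  0.00031069, -0.00147092,  0.00030481,
       -0.0011028 ]), 'tau': array([ 1.32040110e-03, -4.02198207e+01, -2.52274114e+01,  6.95515866e-02,
        3.51384259e-02, -1.39587896e-04]), 'tool_pos': array([213.36644726, 479.43220685, 249.17111136]), 'tcp_rot': array([-0.59285743,  0.59316468,  0.38472176, -0.38557086]), 'wrist_force': array([ 0.07164194, -0.18603835, -0.07758239]), 'moment': array([ 0.0187658 , -0.02434729,  0.01584564]), 'opening': 88.60012842104493}
side [[501.6, 0.0, 321.1], [0.0, 501.6, 239.3], [0.0, 0.0, 1.0]] [[0.808, -0.589, -0.017, -428.217], [-0.394, -0.519, -0.759, 379.224], [0.438, 0.62, -0.651, 989.383], [0.0, 0.0, 0.0, 1.0]]
top [[507.7, 0.0, 319.9], [0.0, 507.7, 239.7], [0.0, 0.0, 1.0]] [[0.027, -1.0, 0.012, 25.147], [-0.992, -0.028, -0.126, 591.26], [0.126, -0.009, -0.992, 1502.8], [0.0, 0.0, 0.0, 1.0]]
wrist [[402.9, 0.0, 317.0], [0.0, 402.9, 244.0], [0.0, 0.0, 1.0]] [[0.406, 0.914, -0.002, -524.374], [0.872, -0.387, 0.301, -42.185], [0.274, -0.124, -0.954, 390.683], [0.0, 0.0, 0.0, 1.0]]
11.0
```

View pics/side0.png

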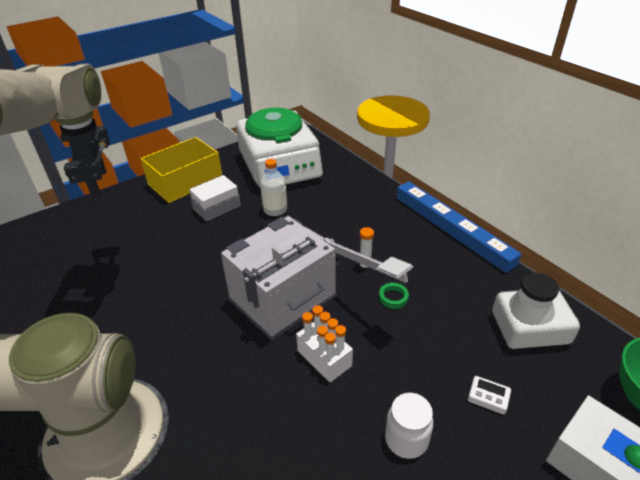

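View pics/top0.png

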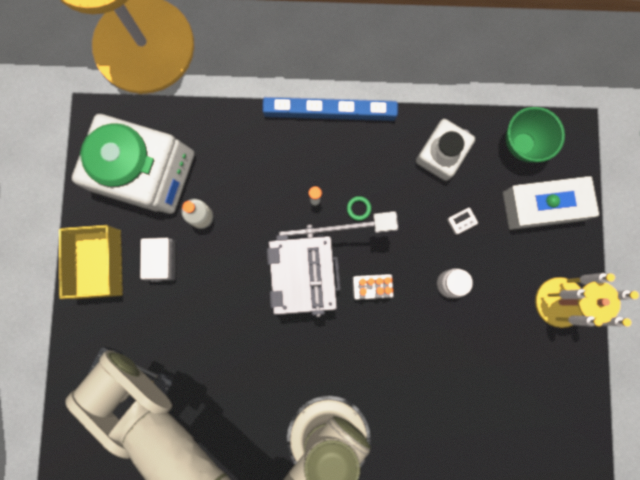

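View pics/wrist0.png

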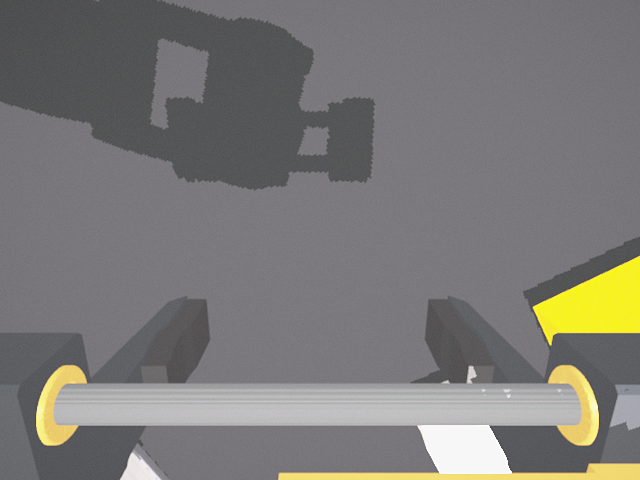

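Run:
```python
import cv2
a=cv2.imread("pics/top0.png")[195:335,255:415]; cv2.imwrite("pics/topz.png",cv2.resize(a,None,fx=5,fy=4.28,interpolation=cv2.INTER_CUBIC) if 0 else cv2.resize(a,None,fx=4,fy=4,interpolation=cv2.INTER_CUBIC))
a=cv2.imread("pics/side0.png")[210:345,215:415]; cv2.imwrite("pics/sidez.png",cv2.resize(a,None,fx=4,fy=4,interpolation=cv2.INTER_CUBIC))
```

```text
(no output)
```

View pics/topz.png

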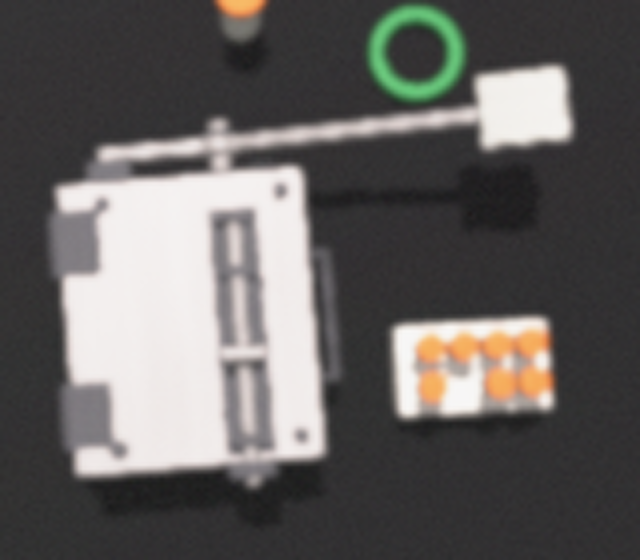

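View pics/sidez.png

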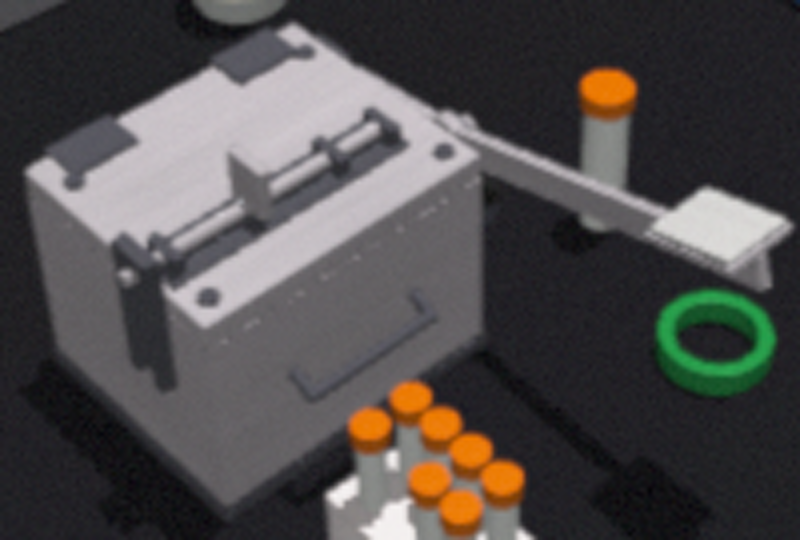

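```bash
cat > h.py <<'E'
from cell import *
import numpy as np
def cast(n,uv,z):
    p=camera_params(n);E=p["extrinsics"];R=E[:3,:3];t=E[:3,3]
    c=-R.T@t; d=R.T@np.linalg.inv(p["mtx"])@np.array([uv[0],uv[1],1.]); return c+d*(z-c[2])/d[2]
def tri(a,b):
    A=[];y=[]
    for n,uv in (a,b):
        p=camera_params(n);P=p["mtx"]@p["extrinsics"][:3]
        for i in (0,1): r=uv[i]*P[2]-P[i]; A.append(r[:3]);y.append(-r[3])
    return np.linalg.lstsq(np.array(A),np.array(y),rcond=None)[0]
E
python3 - <<'E'
from h import *
T=lambda u,v:(255+(u-1.5)/4,195+(v-1.5)/4)
S=lambda u,v:(215+(u-1.5)/4,210+(v-1.5)/4)
c=[cast("top",T(*q),160) for q in ((57,186),(302,168),(325,455),(76,474))]
for q in c: print(q.round(1))
ctr=sum(c)/4; 
bx=((c[0]-c[1])+(c[3]-c[2]));print("centre",ctr.round(1),"edges",[np.linalg.norm(c[i]-c[i-1]).round(1) for i in range(4)])
by=((c[3]-c[0])+(c[2]-c[1])); 
yx=np.arctan2(bx[1],bx[0]); yy=np.arctan2(-by[0],by[1]); print(yx,yy)
print("tab top",cast("top",T(243,353),200).round(1))
print("pad top",cast("top",T(524,107),196).round(1))
print("tab side",cast("side",S(252,180),188).round(1), "pad side",cast("side",S(724,230),196).round(1))
print("tri pad",tri(("top",T(524,107)),("side",S(722,230))).round(1))
print("tri tab topcentre",tri(("top",T(243,353)),("side",S(252,160))).round(1))
c2=[cast("side",S(*q),160) for q in ((290,25),(482,163),(205,327),(28,175))]
for q in c2: print(q.round(1))
y=(yx+yy)/2
for y in (yx,yy):
  R=np.array([[np.cos(y),-np.sin(y)],[np.sin(y),np.cos(y)]])
  for n,v in dict(tab=(-35,-0),pad=(-250,-125)).items(): print(n,ctr[:2]+R@v)
s=R.T@(cast("top",T(243,353),200)[:2]-ctr[:2]);print("tab in box",s)
print("pad in box",R.T@(cast("top",T(524,107),196)[:2]-ctr[:2]), R.T@(cast("top",T(219,145),125)[:2]-ctr[:2]))
E
```

```text
[566.7 184.5 160. ]
[584.2  14.2 160. ]
[386.1  -6.4 160. ]
[368.6 163.7 160. ]
centre [476.4  89.  160. ] edges [np.float64(199.1), np.float64(171.2), np.float64(199.2), np.float64(171.0)]
1.6732000820417865 1.6750979857683483
tab top [452.6  51.9 200. ]
pad top [ 625.7 -135.5  196. ]
tab side [451.8  48.4 188. ] pad side [ 623.7 -141.4  196. ]
tri pad [ 627.  -136.5  190.2]
tri tab topcentre [453.5  51.4 199.3]
[561.9 182.3 160. ]
[579.1   8.4 160. ]
[385.7  -6.2 160. ]
[366.9 156.5 160. ]
tab [479.9554856  54.1845541]
pad [ 626.27899764 -146.91101975]
tab [480.02155776  54.19140725]
pad [ 626.72646608 -146.62609665]
tab in box [-34.45295119  27.50902851]
pad in box [-238.83952556 -125.18562514] [ -29.11811458 -125.05407691]
```

```bash
cat >> h.py <<'E'
from scipy.spatial.transform import Rotation as Ro
yaw=1.674; ctr=np.array([476.4,89.0])
def b2w(x,y,z): return np.array([ctr[0]+np.cos(yaw)*x-np.sin(yaw)*y, ctr[1]+np.sin(yaw)*x+np.cos(yaw)*y, z])
def tool():
    s=state(); q=s["tcp_rot"]; return s,Ro.from_quat([q[1],q[2],q[3],q[0]])
def info(tgts):
    s,R=tool(); print("t",round(s["t"],2),"pos",s["tool_pos"].round(1),"F",s["wrist_force"].round(1),"open",round(s["opening"],1),"q",s["joint_pos"].round(2))
    print("axes",R.as_matrix().T.round(3).tolist())
    Z=R.as_matrix()[:,2]; print("tool z heading",np.arctan2(Z[1],Z[0]).round(3))
    for t in tgts: print(t.round(1),"-> tool shift",R.inv().apply(t-s["tool_pos"]).round(1))
E
python3 - <<'E'
from h import *
info([b2w(-34.5,60,250),b2w(-34.5,60,193)])
E
```

```text
t 0.15 pos [213.4 479.5 249.3] F [ 0.5 -0.2 -0.2] open 88.3 q [ 0.93  0.31  1.5  -0.    1.33 -0.22]
axes [[0.407, 0.914, -0.001], [-0.001, -0.001, -1.0], [-0.914, 0.407, 0.0]]
tool z heading 2.723
[420.3  48.5 250. ] -> tool shift [-309.6   -0.5 -364.2]
[420.3  48.5 193. ] -> tool shift [-309.6   56.5 -364.3]
```

>>> drive_tool(
  rows=[
    [-40,0,-47,-0.07],
    [-80,0,-94,-0.14],
    [-120,0,-141,-0.21],
    [-160,0,-188,-0.28],
    [-200,0,-235,-0.35],
    [-240,0,-282,-0.42],
    [-280,0,-329,-0.48],
    [-309,0,-364,-0.522],
  ],
  fingers=0,
)

```text
t: 1.15
tool_pos: [421.0, 47.0, 249.7]
tcp_rot: [0.474, -0.474, -0.525, 0.525]
wrist_force: [0.2, -0.1, 0.3]
opening: 10.4
```

Run:
```python
from h import *
import cv2
info([b2w(-34.5,60,250),b2w(-34.5,60,194)])
for n in ("wrist","side"): cv2.imwrite(f"pics/{n}1.png",get_image(n)[:,:,::-1])
info([b2w(-34.5,60,250),b2w(-34.5,60,194)])
```

```text
t 1.15 pos [421.   47.  249.7] F [ 0.2 -0.1  0.3] open 10.4 q [-0.17  0.09  1.78 -0.    1.28 -1.84]
axes [[-0.103, 0.995, -0.0], [0.0, -0.0, -1.0], [-0.995, -0.103, -0.0]]
tool z heading -3.038
[420.3  48.5 250. ] -> tool shift [ 1.5 -0.3  0.5]
[420.3  48.5 194. ] -> tool shift [ 1.5 55.7  0.5]
t 1.25 pos [421.6  46.2 249.4] F [0.5 0.4 0. ] open 2.1 q [-0.17  0.09  1.78 -0.    1.28 -1.84]
axes [[-0.099, 0.995, -0.001], [-0.0, -0.001, -1.0], [-0.995, -0.099, 0.0]]
tool z heading -3.042
[420.3  48.5 250. ] -> tool shift [ 2.4 -0.6  1.1]
[420.3  48.5 194. ] -> tool shift [ 2.4 55.4  1.1]
```

View pics/side1.png

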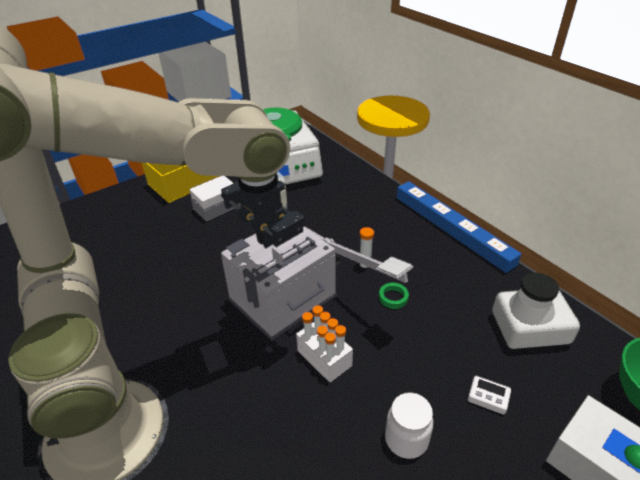

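View pics/wrist1.png

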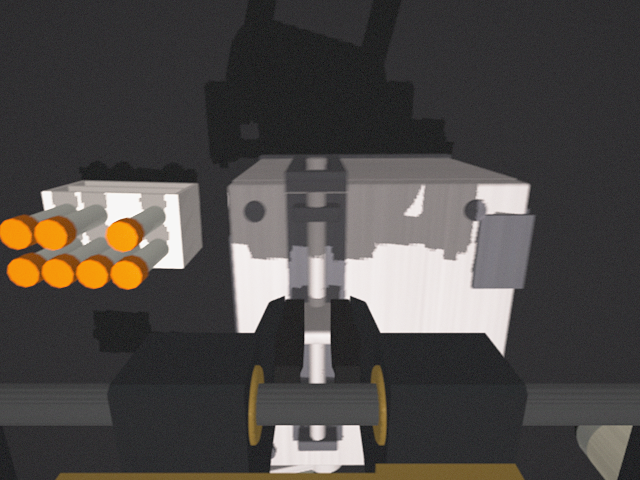

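Run:
```python
from h import *
p=camera_params("wrist")
s=state();tip=s["tool_pos"]-[0,0,11]
for P in (b2w(-34.5,27.5,202),tip,b2w(-35,104,185),b2w(-85,100,160),b2w(-85,-100,160)):
    c=p["mtx"]@(p["extrinsics"]@np.r_[P,1])[:3]; print(P.round(),(c[:2]/c[2]).round())
```

```text
[453.  52. 202.] [322. 340.]
[422.  46. 238.] [318. 318.]
[377.  43. 185.] [321. 186.]
[386.  -6. 160.] [231. 186.]
[585.  15. 160.] [250. 468.]
```

>>> drive_tool(
  rows=[
    [1.5,20,1,0],
    [2,40,1,0],
    [2,55.5,1,0],
    [2,55.5,1,0],
    [2,55.5,1,0],
  ],
)

```text
t: 1.88
tool_pos: [419.3, 51.5, 194.8]
tcp_rot: [-0.473, 0.474, 0.525, -0.525]
wrist_force: [0.5, -0.0, 0.0]
opening: 0.4
```

Run:
```python
from h import *
import cv2
for n in ("wrist","side"): cv2.imwrite(f"pics/{n}2.png",get_image(n)[:,:,::-1])
a=cv2.imread("pics/side2.png")[190:345,215:415]; cv2.imwrite("pics/side2z.png",cv2.resize(a,None,fx=3.8,fy=3.8))
info([b2w(-34.5,40.5,194)])
```

```text
t 1.98 pos [419.4  51.4 194.9] F [ 0.2 -1.   0.5] open 0.5 q [-0.16  0.14  1.87  0.    1.13 -1.83]
axes [[-0.103, 0.995, -0.0], [0.001, -0.0, -1.0], [-0.995, -0.103, -0.001]]
tool z heading -3.038
[439.7  50.5 194. ] -> tool shift [ -2.9   0.9 -20.1]
```

View pics/side2z.png

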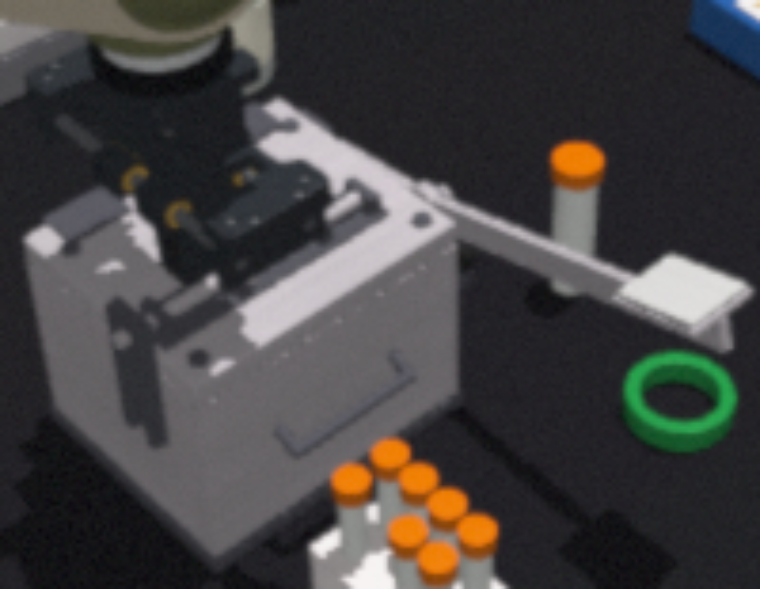

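>>> drive_tool(
  rows=[
    [-1,0,-8,0],
    [-2,0,-16,0],
    [-2,0,-22,0],
    [-2,0,-27,0],
    [-2,0,-32,0],
    [-2,0,-36,0],
  ],
)

```text
t: 2.72
tool_pos: [455.4, 52.9, 194.2]
tcp_rot: [0.474, -0.474, -0.525, 0.525]
wrist_force: [-2.5, -0.1, 1.1]
opening: 0.4
```

Run:
```python
from h import *
info([b2w(-34.5,40.5,194),b2w(-34.5,4,194)])
```

```text
t 2.73 pos [455.4  52.9 194.2] F [-2.5 -0.1  1.1] open 0.4 q [-0.14  0.22  1.77 -0.    1.15 -1.81]
axes [[-0.103, 0.995, -0.0], [-0.0, -0.0, -1.0], [-0.995, -0.103, 0.0]]
tool z heading -3.038
[439.7  50.5 194. ] -> tool shift [-0.8  0.2 15.9]
[476.   54.3 194. ] -> tool shift [ -0.8   0.2 -20.6]
```

>>> drive_tool(
  rows=[
    [-0.5,0,-5,0],
    [-0.5,0,-10,0],
    [-0.5,0,-14,0],
    [-0.5,0,-17,0],
    [-0.5,0,-19,0],
  ],
)

```text
t: 3.35
tool_pos: [473.5, 54.4, 194.1]
tcp_rot: [0.474, -0.473, -0.525, 0.526]
wrist_force: [-12.3, -0.7, 6.9]
opening: 0.4
```

>>> drive_tool(
  rows=[
    [0,0,-1,0],
    [0,0,-1.5,0],
    [0,0,-1.5,0],
  ],
)

```text
t: 3.72
tool_pos: [473.6, 54.4, 194.1]
tcp_rot: [0.475, -0.472, -0.524, 0.527]
wrist_force: [-16.4, -1.6, 8.7]
opening: 0.2
```

Run:
```python
from h import *
import cv2
for n in ("top","side"): cv2.imwrite(f"pics/{n}3.png",get_image(n)[:,:,::-1])
a=cv2.imread("pics/side3.png")[190:345,215:415]; cv2.imwrite("pics/side3z.png",cv2.resize(a,None,fx=3.8,fy=3.8))
info([b2w(-34.5,40.5,194)])
```

```text
t 3.83 pos [473.6  54.4 194.1] F [-17.2  -1.    8.2] open 0.5 q [-0.13  0.26  1.72 -0.    1.17 -1.81]
axes [[-0.103, 0.995, 0.0], [-0.006, -0.001, -1.0], [-0.995, -0.103, 0.006]]
tool z heading -3.038
[439.7  50.5 194. ] -> tool shift [-0.4  0.3 34.2]
```

View pics/side3z.png

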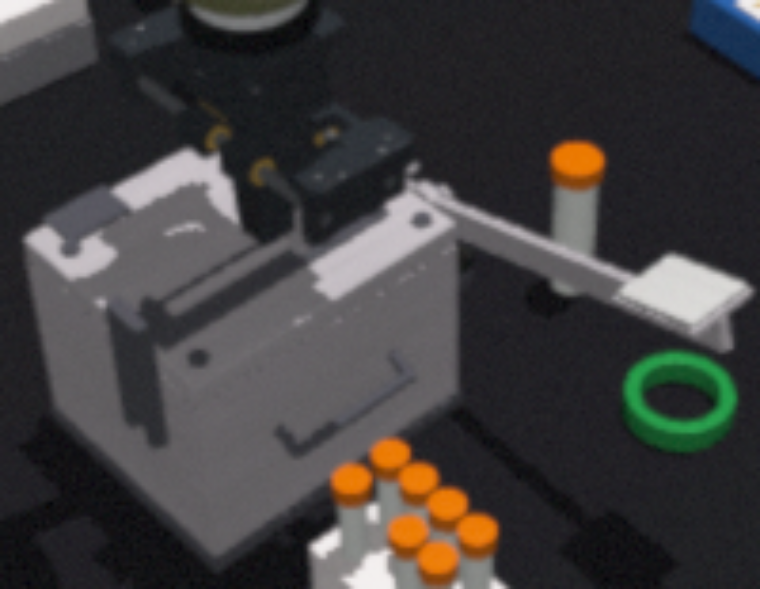

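>>> drive_tool(
  rows=[
    [0,0,6,0],
    [0,0,12,0],
    [0,-25,12,0],
    [0,-50,12,0],
    [0,-62,12,0],
    [0,-62,12,0],
  ],
)

```text
t: 4.58
tool_pos: [463.9, 53.2, 256.4]
tcp_rot: [-0.473, 0.474, 0.525, -0.525]
wrist_force: [0.2, -0.1, -0.7]
opening: 0.2
```

Run:
```python
from h import *
import cv2
info([b2w(-239,-125,256)])
for n in ("wrist","side"): cv2.imwrite(f"pics/{n}4.png",get_image(n)[:,:,::-1])
a=cv2.imread("pics/side4.png")[190:345,215:415]; cv2.imwrite("pics/side4z.png",cv2.resize(a,None,fx=3.8,fy=3.8))
```

```text
t 4.58 pos [463.9  53.2 256.4] F [ 0.2 -0.1 -0.7] open 0.2 q [-0.14  0.18  1.65 -0.    1.31 -1.81]
axes [[-0.103, 0.995, -0.0], [0.001, -0.0, -1.0], [-0.995, -0.103, -0.001]]
tool z heading -3.038
[ 625.4 -135.9  256. ] -> tool shift [-204.7    0.6 -141.2]
```

View pics/side4z.png

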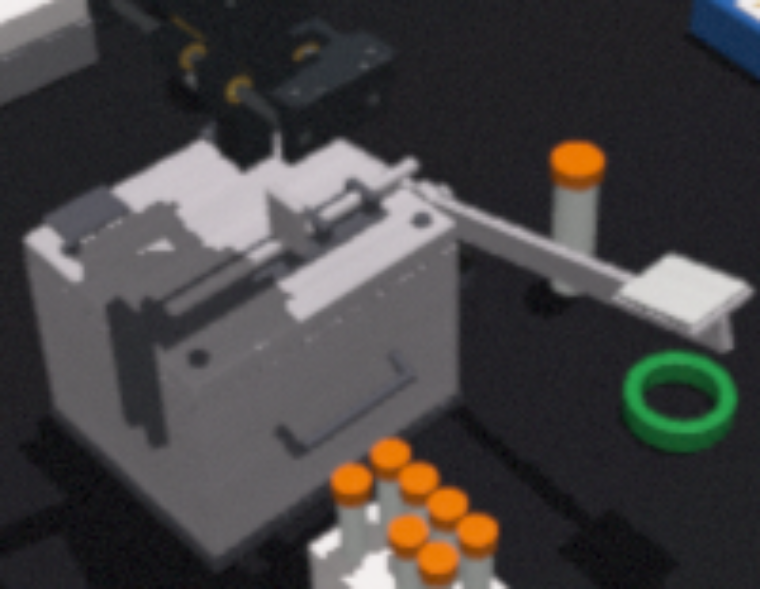

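View pics/wrist4.png

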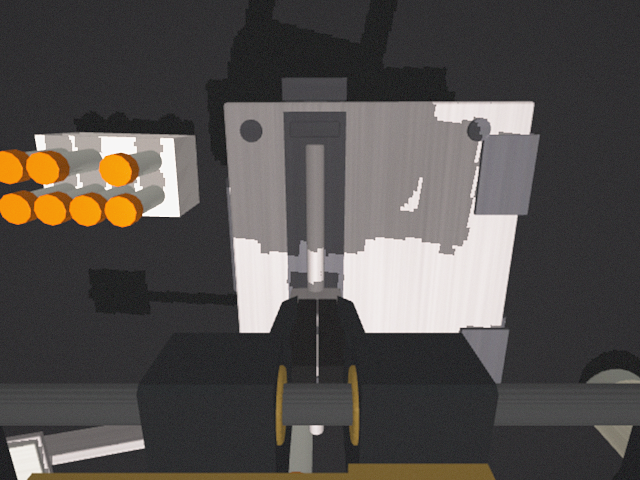

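>>> drive_tool(
  rows=[
    [-40,0,-28,0],
    [-80,0,-56,0],
    [-120,0,-85,0],
    [-160,0,-113,0],
    [-190,0,-132,0],
    [-204.5,0,-141,0],
    [-204.5,0,-141,0],
  ],
)

```text
t: 5.55
tool_pos: [625.0, -136.2, 254.5]
tcp_rot: [0.475, -0.473, -0.525, 0.525]
wrist_force: [0.4, 0.2, -0.2]
opening: 0.5
```

Run:
```python
from h import *
import cv2
info([b2w(-239,-125,209)])
for n in ("top","side"): cv2.imwrite(f"pics/{n}5.png",get_image(n)[:,:,::-1])
a=cv2.imread("pics/side5.png")[170:325,235:435]; cv2.imwrite("pics/side5z.png",cv2.resize(a,None,fx=3.8,fy=3.8))
a=cv2.imread("pics/top5.png")[195:335,255:415]; cv2.imwrite("pics/top5z.png",cv2.resize(a,None,fx=4,fy=4))
```

```text
t 5.55 pos [ 625.  -136.2  254.5] F [ 0.4  0.2 -0.2] open 0.5 q [-0.4   0.57  1.1  -0.    1.47 -2.07]
axes [[-0.102, 0.995, 0.001], [-0.002, 0.001, -1.0], [-0.995, -0.102, 0.002]]
tool z heading -3.039
[ 625.4 -135.9  209. ] -> tool shift [ 0.3 45.5 -0.5]
```

View pics/side5z.png

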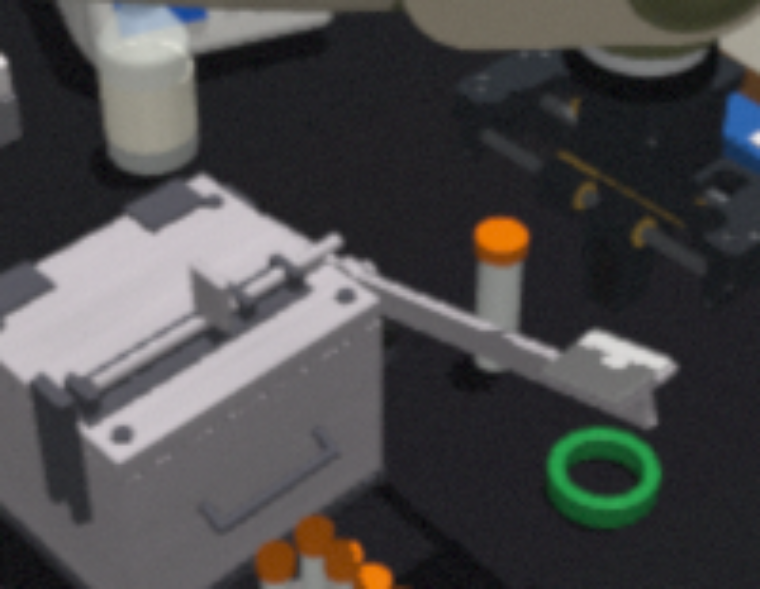

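View pics/top5z.png

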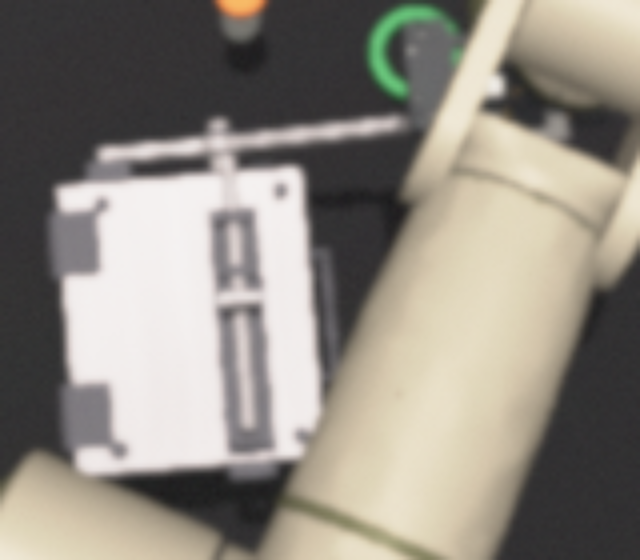

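Run:
```python
from h import *
T=lambda u,v:(255+(u-1.5)/4,195+(v-1.5)/4)
for z in (350,450,550): print(z,cast("top",T(320,400),z).round(),cast("top",T(410,190),z).round(),cast("top",T(265,550),z).round())
print(b2w(-85,100,160).round(),b2w(-14,100,300).round(),b2w(-60,100,220).round())
```

```text
350 [420.   6. 350.] [547. -46. 350.] [331.  36. 350.]
450 [418.  10. 450.] [535. -37. 450.] [336.  38. 450.]
550 [416.  14. 550.] [522. -29. 550.] [342.  39. 550.]
[386.  -6. 160.] [378.  65. 300.] [383.  19. 220.]
```

View pics/side5.png

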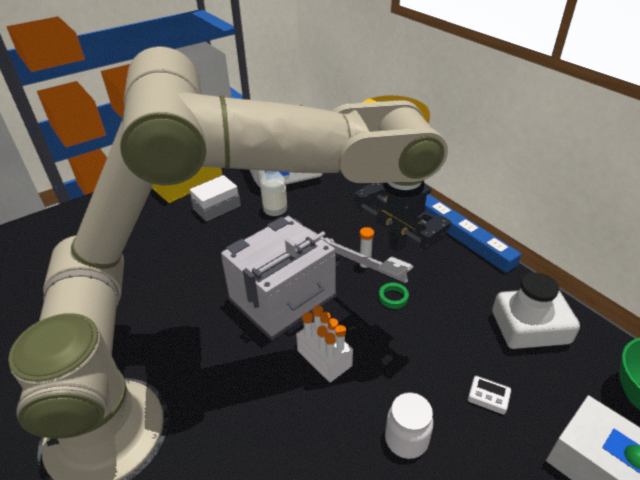

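Run:
```python
from h import *
for z in (400,440,480,520): print(z,cast("side",(420,157),z).round(),"elbow",cast("side",(163,150),z+100).round())
from scipy.optimize import least_squares
S=[(.9286,.3134,1.4984,213.4,479.4,249.2),(-.17,.09,1.78,421,47,249.7),(-.16,.14,1.87,419.4,51.4,194.9),(-.14,.22,1.77,455.4,52.9,194.2),(-.13,.26,1.72,473.6,54.4,194.1),(-.14,.18,1.65,463.9,53.2,256.4),(-.4,.57,1.10,625,-136.2,254.5)]
def m(p):
    a,L2,L3,c,e=p;o=[]
    for j1,j2,j3,x,y,z in S:
        r=a+L2*np.sin(j2)+L3*np.sin(j2+j3)
        o+=[r*np.cos(j1)-e*np.sin(j1)-x,r*np.sin(j1)+e*np.cos(j1)-y,c+L2*np.cos(j2)+L3*np.cos(j2+j3)-z]
    return o
f=least_squares(m,[0,400,400,0,100]);print(f.x.round(),abs(f.fun).max())
```

```text
400 [717. -86. 400.] elbow [273.  78. 500.]
440 [ 667. -130.  440.] elbow [253.   8. 540.]
480 [ 617. -175.  480.] elbow [233. -63. 580.]
520 [ 567. -219.  520.] elbow [ 213. -133.  620.]
[-18. 462. 398. -95. 117.] 3.6441733844950477
```

>>> drive_tool(
  rows=[
    [0,15,0,0],
    [0,30,0,0],
    [0,38,0,0],
    [0,43,0,0],
    [-1,48,0,0],
    [-2,53,0,0],
    [-3,58,0,0],
  ],
)

```text
t: 6.52
tool_pos: [625.7, -138.9, 201.0]
tcp_rot: [-0.472, 0.475, 0.525, -0.525]
wrist_force: [-7.5, 1.9, 19.0]
opening: 0.3
```

Run:
```python
from h import *
import cv2
info([b2w(-252,-125,130),b2w(-249,-125,98)])
for n in ("wrist","side"): cv2.imwrite(f"pics/{n}6.png",get_image(n)[:,:,::-1])
a=cv2.imread("pics/side6.png")[170:325,235:435]; cv2.imwrite("pics/side6z.png",cv2.resize(a,None,fx=3.8,fy=3.8))
```

```text
t 6.53 pos [ 625.7 -138.9  201. ] F [-7.5  1.9 19. ] open 0.3 q [-0.4   0.61  1.18 -0.    1.35 -2.07]
axes [[-0.103, 0.995, -0.002], [0.003, -0.002, -1.0], [-0.995, -0.103, -0.003]]
tool z heading -3.038
[ 626.7 -148.8  130. ] -> tool shift [-9.8 71.1  0.3]
[ 626.4 -145.8   98. ] -> tool shift [ -6.7 103.1   0.4]
```

View pics/side6z.png

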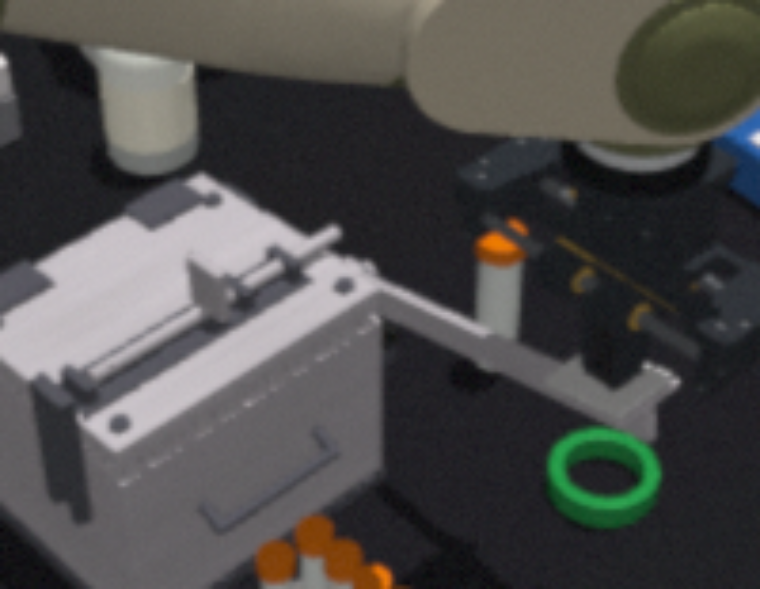

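View pics/wrist6.png

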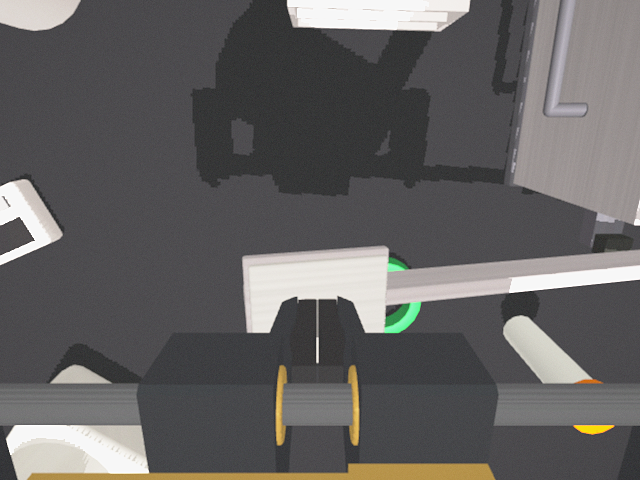

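>>> drive_tool(
  rows=[
    [-2,8,0,0],
    [-4,16,0,0],
    [-5,24,0,0],
    [-7,32,0,0],
    [-8,40,0,0],
    [-9,48,0,0],
    [-10,56,0,0],
    [-10,62,0,0],
  ],
)

```text
t: 7.62
tool_pos: [626.8, -149.1, 137.8]
tcp_rot: [-0.473, 0.474, 0.525, -0.525]
wrist_force: [-2.9, -0.3, 9.6]
opening: 0.1
```

Run:
```python
from h import *
import cv2
info([b2w(-252,-125,130),b2w(-249,-125,98)])
for n in ("wrist","side"): cv2.imwrite(f"pics/{n}7.png",get_image(n)[:,:,::-1])
```

```text
t 7.62 pos [ 626.8 -149.1  137.8] F [-2.9 -0.3  9.6] open 0.1 q [-0.41  0.67  1.25 -0.    1.22 -2.09]
axes [[-0.103, 0.995, -0.002], [0.002, -0.001, -1.0], [-0.995, -0.103, -0.002]]
tool z heading -3.038
[ 626.7 -148.8  130. ] -> tool shift [0.3 7.8 0.1]
[ 626.4 -145.8   98. ] -> tool shift [ 3.4 39.8  0.1]
```

View pics/side7.png

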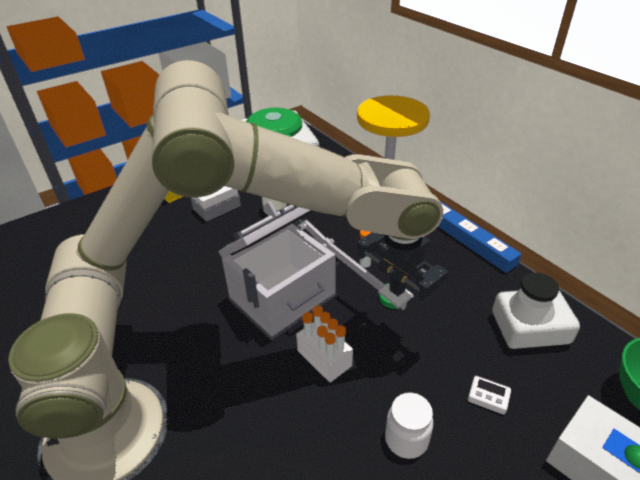

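View pics/wrist7.png

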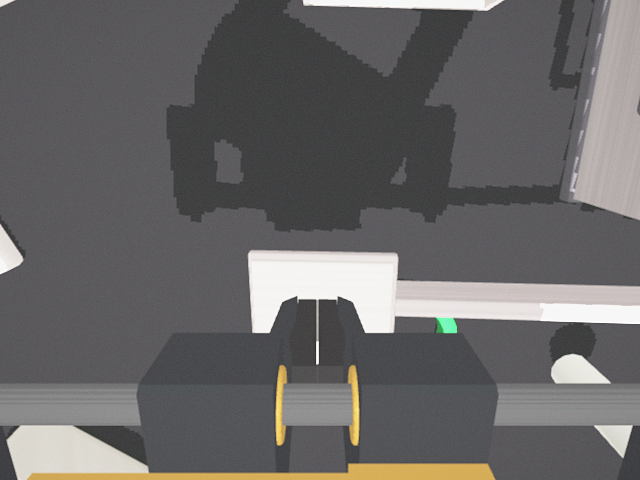

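>>> drive_tool(
  rows=[
    [0,6,0,0],
    [1,12,0,0],
    [1,18,0,0],
    [2,24,0,0],
    [2,29,0,0],
    [3,33,0,0],
    [3,36,0,0],
  ],
)

```text
t: 8.6
tool_pos: [626.5, -146.7, 101.2]
tcp_rot: [0.473, -0.475, -0.525, 0.525]
wrist_force: [-1.7, -3.3, 5.6]
opening: 0.6
```

>>> drive_tool(
  rows=[
    [0,2,0,0],
    [0,4,0,0],
    [0,5,0,0],
    [0,5,0,0],
  ],
)

```text
t: 9.1
tool_pos: [626.6, -146.3, 98.2]
tcp_rot: [-0.472, 0.475, 0.525, -0.525]
wrist_force: [-7.8, -0.3, 19.1]
opening: 0.5
```

>>> drive_tool(
  rows=[
    [0,1,0,0],
    [0,1,0,0],
    [0,1,0,0],
    [0,1,0,0],
  ],
)

```text
t: 9.6
tool_pos: [626.7, -146.3, 97.8]
tcp_rot: [-0.472, 0.475, 0.525, -0.525]
wrist_force: [-8.9, 0.7, 23.7]
opening: 0.4
```

Run:
```python
from h import *
import cv2
info([])
for n in ("wrist","side","top"): cv2.imwrite(f"pics/{n}8.png",get_image(n)[:,:,::-1])
info([])
```

```text
t 9.6 pos [ 626.7 -146.3   97.8] F [-8.9  0.7 23.7] open 0.4 q [-0.41  0.71  1.29 -0.    1.14 -2.08]
axes [[-0.103, 0.995, -0.003], [0.003, -0.002, -1.0], [-0.995, -0.103, -0.003]]
tool z heading -3.038
t 9.75 pos [ 626.7 -146.3   97.9] F [-8.4 -0.8 23.6] open 0.5 q [-0.41  0.71  1.29 -0.    1.14 -2.08]
axes [[-0.103, 0.995, -0.003], [0.003, -0.002, -1.0], [-0.995, -0.103, -0.003]]
tool z heading -3.038
```

View pics/side8.png

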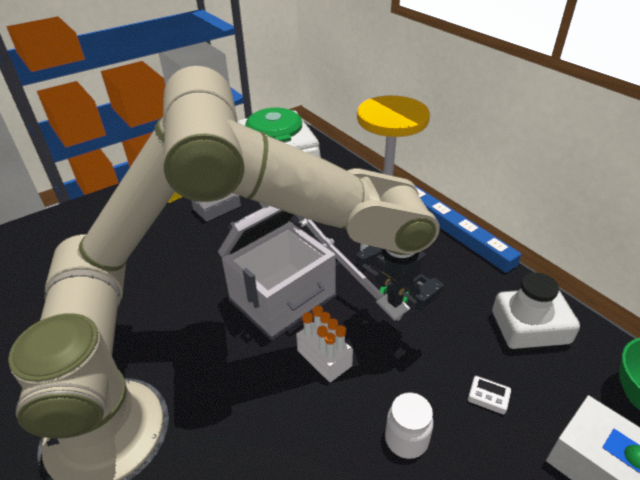

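View pics/wrist8.png

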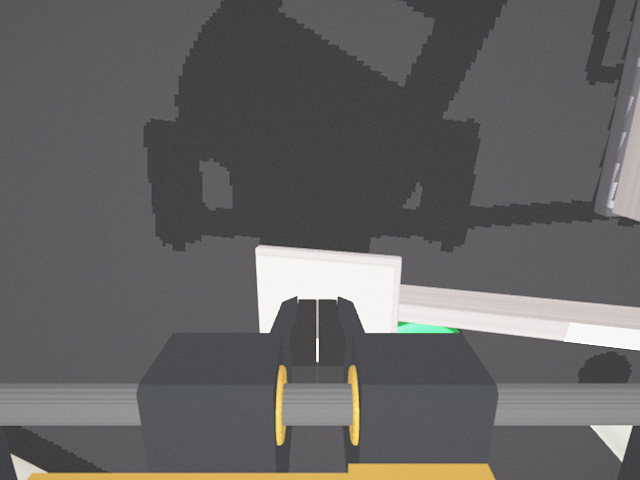

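View pics/top8.png

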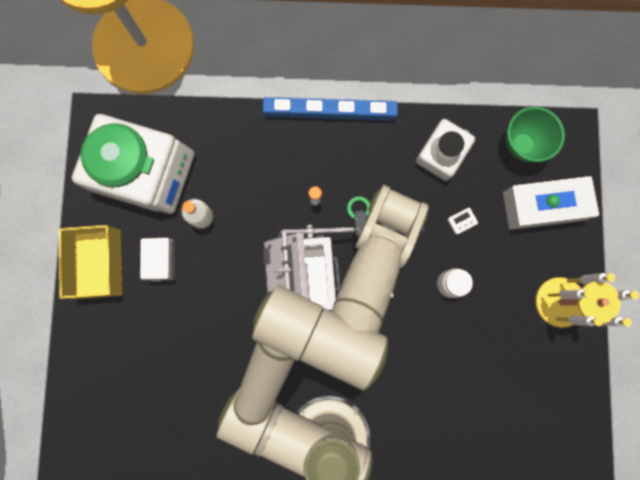

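```bash
python3 -c "
from cell import *
print(sign_off()); print(state()['t'],state()['wrist_force'])"
```

```text
the job is handed in; nothing more can be done
None
the job is handed in; nothing more can be done
```

The box is unlocked and open, and I handed the job in at about 9.8 s with the arm still holding the lever down.

**Bolt:** With the closed fingertips I pushed the thumb tab about 34–37 mm back, until the force rose from about 2.5 N to 17 N with no further movement. The pictures showed the bolt bar clear of the keeper. The 34 mm comes from the arm's travel and the 37 mm from the top view; the bolt's starting offset explains why it is less than 40 mm.

**Lever and lid:** I pressed the pad from its rest height down to its stop, and the lid rose with the lever alone. My last reading put the fingertips 87 mm above the bench, which matches the stated stop. The push was steady at about 24 N, up from about 6 N just before the stop. I did not measure the lid angle; the side and top pictures show it standing open.

**Bystanders:** In the last pictures, everything I could see stands where it was. The arm partly hides the tube rack in the top view, but the side view shows it undisturbed.

**Unexplained readings:** While pressing, there was a sideways force of about 8 N across the lever, and an upward force of about 8 N showed up when the bolt hit its stop. I found no cause for either, and both are well under the limits. No check failed.

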